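# Slide the half-depth shelf board home in the bench rack

### The job

The half-depth shelf board is lying loose on the runners of the red bench rack. Push it with a fingertip along the runners towards the back of the rack until you feel it drop into its locating notch and it lies flat there at both edges. Push gently: do not grip, lift or tip the board or force it once it is home, leave the other things where they stand, and finish clear of everything.

Things in the scene. Friction and masses are not known exactly. Their poses are not given: they have to be found in the camera images.
- rack: red angle-iron bench rack, open on top, 424 mm deep (x), 280 wide (y), 176 high, bolted down. Origin: centre of its underside; x runs from the open loading end (front) to the back, closed by a red cross angle 176 high. Dark wooden runners along both sides, 108 to 132 mm from the middle; the side angles outside them rise to 176 and guide the board. Lower shelf top 42 mm above the bench.
- notch (a point): middle of the locating notch, midway between the runners, at the notch's floor, 142 mm above the bench; axes as the rack's. The notch is cut 8 mm down into both runners, 156 mm long (78 mm either way along x), square-ended, its fresh-cut floor paler than the runners; behind it an end block rises 8 mm again. The seated board's underside centre lies here, with 3 mm of play each way along x.
- loading_end (a point): middle of the rack's open front end, 322 mm in front of the notch's middle, at the height of the runners' plain sliding face (150 mm above the bench); axes as the rack's. The plain face runs from here to the notch, 244 mm. Between the runners nothing is in the way of a fingertip from above, down to the bin and the lower shelf.
- shelf_board: loose plywood shelf board, 150 mm deep (x), 260 wide (y), 16 thick, 0.27 to 0.53 kg. Origin: centre of its underside; x points to its rear edge, which leads. Starts flat on the runners. When pushed, the rear edge first dips into the notch and the front edge rises up to 8 mm; only when pushed on till the front edge clears the notch's front end does that drop too and the board lie flat, 8 mm lower.
- board_front (a point): middle of the board's front edge face (dark hardwood lipping), the face to push on: 75 mm in front of the board's origin and 8 mm above its underside; axes as the board's. The board slides with 1 to 4 N; a push of more than 40 N is forcing it.
- parts_bin: blue open bin, 100 by 130 by 50 mm, standing on the rack's lower shelf under the runners (top 92 mm above the bench); to be left alone. Origin: centre of its underside
- screw_jar: clear jar with black lid, 60 mm across, 85 mm high, on the bench beside the rack; to be left alone. Origin: centre of its underside
- tape_measure: grey and black pocket tape measure, 68 by 36 by 68 mm high, standing on the bench beside the rack; to be left alone. Origin: centre of its underside
- screwdriver: screwdriver 190 mm long with black handle, lying on the bench beside the rack; to be left alone. It lies along its own x, tip to +x

How it is judged:
By the outcome, as a careful person would: the job done as asked, in the order asked, and still so for the second after the job is handed in, with the robot touching nothing.
It also fails if it takes over 40 s, if anything falls off the work surface, if the arm or the gripper's body presses on something with over 40 N, if the wrist force passes 120 N, or if a joint passes its speed limit or range.

### The arm

A 6-joint arm with a two-finger parallel gripper is mounted at the origin on the work surface. World frame = base frame: x ahead of the robot, y to its left, z up, the work surface at z = 0. Lengths are in m, angles in rad, forces in N, time in s.
With the tool pointing down it reaches from about 0.375 to 0.925 m from the base axis. Payload 5.7 kg.
Tool frame: the origin (TCP) lies between the finger pads; the fingertips stand 25 mm ahead of it and the grasp point (between the pads) lies 6 mm ahead of it; y points along the fingers, x is the direction in which the jaws open and shut, and the axes are right-handed (so a half turn about y gives the same grasp; the last joint's range is limited). The gripper opens to 88 mm and grips with 3 to 60 N. Pads are 20 mm wide; open, the fingers measure 115 mm over their backs; the gripper's body (75 mm by 178 mm) begins 61 mm behind the grasp point.
Start: joints at [1.09, 0.359, 1.51, -0, 1.272, -0.115], TCP at [0.215, 0.56, 0.248] pointing down, gripper open.
Joint ranges: [-2.97, 2.97], [-1.01, 2.36], [0.21, 2.38], [-0.96, 4.11], [0.2, 2.71], [-2.98, 2.98]. Speed limits (rad/s): [2.39, 2.39, 3.14, 3.14, 3.14, 3.14].

### API

Orientations are given as a rotation vector (axis times angle).
In Python, from workcell import manip gives the robot as it stands. The module is installed in compiled form; this text tells all that it offers.
- The arm moves only by the tool drive_tool, never from a script. Its argument "deltas" is a list of rows, each a list of 7 numbers: the shift along the world's x, y, z in m, then the turn, a rotation vector about the world's x, y, z in rad, then the closure, from -1 (fully open) to 1 (shut), so that 0 is half open. A call has 1 to 20 rows; each row shifts and turns the commanded pose from where the row before left it; what a row does not reach is not made up. A row lasts 1/10 s, in which the tool goes at most 50 mm and 8.59 degrees, less where a joint would pass 70% of its speed; a pose out of reach is approached as far as the arm can. A call is refused whole if a number of a shift passes 0.05 or a number of a turn 0.15, either way. A call with a gripper value outside its range is refused whole. The fingers move at their own pace and stop on an object; the grip force is fixed at half the most. Time passes only in rows, so rows that do not move let the fingers close. It gives the time, the measured TCP pose, the force and the opening at its end, in the units of the state.
- manip.state(): the state, without advancing time (a new reading comes with each control period).
- manip.snapshot(name): name is "side" or "top"; returns (picture, depth): 400x640x3 uint8, red, green, blue; 400x640 float32, m along the optical axis (not along the pixel's ray), 0 where there is no reading.
- manip.calibration(name): a dict with "fov_y" (degrees; the focal length in pixels is half the picture's height over the tangent of half this angle, whatever the lens; pixels are square), "cx", "cy" (the principal point, pixels), "dist" ([k1, k2, p1, p2, k3] as OpenCV has them; the pictures are not rectified), "camera_from_world" (4x4, takes a point from world to camera coordinates). Camera axes: x right, y down, z forward; pixel columns grow to the right and rows downward; lengths in m; the calibration is good to about 2 mm. A picture is of the moment at which its call begins. calibration takes no time and is no camera call.
- manip.finish_job(): hands the job in, once; it reports no verdict.
The state is a dict: "time_s": time; "joint_positions": joint angles; "qd": joint speeds; "tau": joint torques, N m; "tcp_pos": TCP position; "ee_rot": TCP orientation; "wrist_force": force on the tool from outside, world axes, zero at the start; "ft_torque": the same for the moment, N m; "opening": finger opening in m.
Only numpy, scipy, OpenCV 4.12 (cv2) and the standard library are available. Lean on these libraries where they do the work, as an engineer would, in place of code of your own. Each camera call takes 0.05 s, during which the arm holds its last target.

## Working session

There is one attempt and no reset: what is moved stays moved. The work goes in short steps, Python scripts to look and compute and a tool call to move; the robot and the scene stay as the last step left them, time stands still between calls to the robot, and variables do not carry over. Pictures are saved under pics/ and viewed, and the job is handed in when it is done.

Besides the shell and the picture viewer there is one more tool, called as name([rows], argument=value, ...), one row to a line, values as JSON. drive_tool: Moves the arm, as the interface text tells. Its arguments: {"type":"object","properties":{"deltas":{"type":"array"}},"required":["deltas"]}

```bash
mkdir -p pics; python3 - <<'E'
from workcell import manip
import cv2,numpy as np
print(manip.state())
for n in("side","top"):
    p,d=manip.snapshot(n);cv2.imwrite(f"pics/{n}0.png",p[:,:,::-1]);np.savez(f"{n}0.npz",p=p,d=d)
    print(n,manip.calibration(n))
E
```

```text
{'time_s': 0.0, 'joint_positions': array([ 1.08991439e+00,  3.59496844e-01,  1.51144219e+00, -7.49283926e-06,
        1.27248636e+00, -1.15076161e-01]), 'qd': array([-1.50943389e-04,  6.56821637e-04,  4.45558217e-05, -1.73453428e-04,
        2.16425851e-04, -9.33640590e-04]), 'tau': array([ 7.43560895e-05, -5.15387535e+01, -2.70725405e+01,  6.75732479e-02,
        3.49190680e-02, -1.19855922e-04]), 'tcp_pos': array([0.21431467, 0.55972285, 0.24681069]), 'ee_rot': array([-1.3612261 , -0.93443682,  0.93710518]), 'wrist_force': array([ 0.08255084, -0.52101268, -0.41227231]), 'ft_torque': array([0.02772304, 0.0162178 , 0.03033692]), 'opening': 0.08777891195912693}
side {'fov_y': 48.06731360098472, 'cx': 323.64634996720616, 'cy': 197.05466393445946, 'dist': array([-0.10439706,  0.        ,  0.        ,  0.        ,  0.        ]), 'camera_from_world': array([[-0.27010717,  0.96280187, -0.00739372,  0.12508613],
       [ 0.80332138,  0.22111956, -0.55297459, -0.41698488],
       [-0.53077007, -0.15530194, -0.83316531,  1.40664082],
       [ 0.        ,  0.        ,  0.        ,  1.        ]])}
top {'fov_y': 53.23807872854513, 'cx': 314.19343542722805, 'cy': 208.1181023967718, 'dist': array([-0.01541866,  0.        ,  0.        ,  0.        ,  0.        ]), 'camera_from_world': array([[-2.40222159e-02, -9.99709955e-01, -1.71443365e-03,
         7.62941556e-02],
       [-9.95615576e-01,  2.40788390e-02, -9.03871331e-02,
         6.24125236e-01],
       [ 9.04021983e-02, -4.64382377e-04, -9.95905230e-01,
         9.80067683e-01],
       [ 0.00000000e+00,  0.00000000e+00,  0.00000000e+00,
         1.00000000e+00]])}
```

View pics/side0.png

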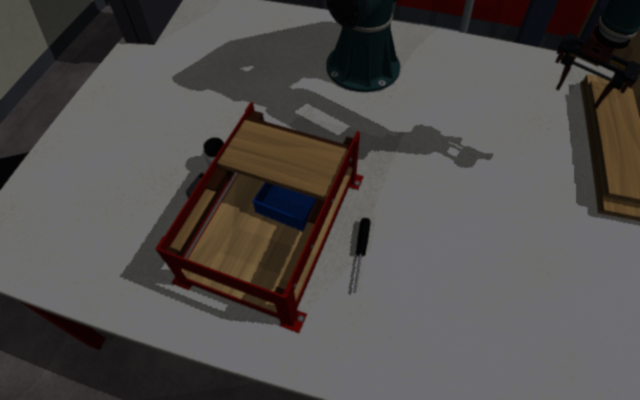

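View pics/top0.png

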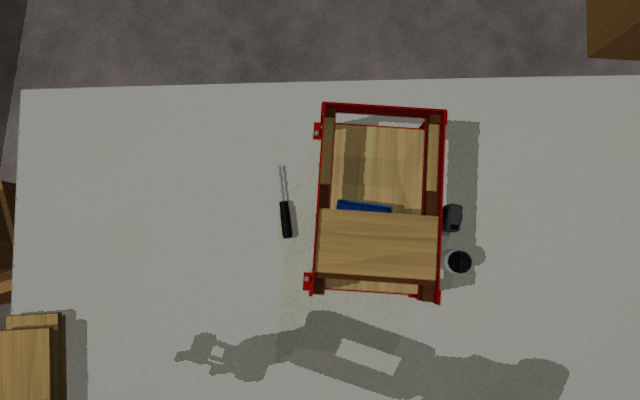

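The top view shows the rack's back at about row 105 and its front at about row 295. The board spans rows 210 to 278 with its dark lipping at row 277, and the pale notch floors lie at rows 118 to 190. Next I'll measure these.

```bash
cat > h.py <<'E'
import cv2,numpy as np
from workcell import manip
def K(c):
    f=200/np.tan(np.radians(c["fov_y"]/2)); return np.array([[f,0,c["cx"]],[0,f,c["cy"]],[0,0,1]])
def toplane(n,uv,z):
    c=manip.calibration(n);T=c["camera_from_world"];R,t=T[:3,:3],T[:3,3]
    u=cv2.undistortPoints(np.array(uv,float).reshape(-1,1,2),K(c),c["dist"]).reshape(-1,2)
    r=np.c_[u,np.ones(len(u))]@R; o=-R.T@t
    return o+r*((z-o[2])/r[:,2])[:,None]
def proj(n,P):
    c=manip.calibration(n);T=c["camera_from_world"]
    return cv2.projectPoints(np.array(P,float).reshape(-1,1,3),cv2.Rodrigues(T[:3,:3])[0],T[:3,3],K(c),c["dist"])[0].reshape(-1,2)
def cloud(n,d):
    v,u=np.mgrid[:400,:640];c=manip.calibration(n);T=c["camera_from_world"]
    q=cv2.undistortPoints(np.c_[u.ravel(),v.ravel()].astype(float).reshape(-1,1,2),K(c),c["dist"]).reshape(-1,2)
    P=np.c_[q,np.ones(len(q))]*d.reshape(-1,1)
    return ((P-T[:3,3])@T[:3,:3]).reshape(400,640,3)
E
python3 - <<'E'
from h import *
z=np.load("top0.npz");p=z["p"];X=cloud("top",z["d"])
cv2.imwrite("pics/topc.png",cv2.resize(np.clip(p[90:310,280:480,::-1].astype(float)*1.6,0,255).astype(np.uint8),None,fx=2.7,fy=2.7,interpolation=cv2.INTER_CUBIC))
hsv=cv2.cvtColor(p,cv2.COLOR_RGB2HSV)
Z=X[...,2]
# board top: z~.166, wood
reg=np.zeros((400,640),bool);reg[195:290,305:450]=1
red=((hsv[...,0]<6)|(hsv[...,0]>174))&(hsv[...,1]>180)
m=(abs(Z-.166)<.006)&reg&~red
m=cv2.morphologyEx(m.astype(np.uint8),cv2.MORPH_OPEN,np.ones((5,5)))
print("board z",np.median(Z[m>0]),m.sum())
c=max(cv2.findContours(m,0,2)[0],key=cv2.contourArea)
w=toplane("top",c.reshape(-1,2),.166)[:,:2].astype(np.float32)
print("board rect",cv2.minAreaRect(w),cv2.boxPoints(cv2.minAreaRect(w)))
# red top: z~.176
rm=red&(abs(Z-.176)<.006)
v,u=np.nonzero(rm);w=toplane("top",np.c_[u,v],.176)[:,:2].astype(np.float32)
print("rack rect",len(w),cv2.minAreaRect(w),cv2.boxPoints(cv2.minAreaRect(w)))
for r in(200,230,260,276,280,284): print(r,Z[r,330:430:20].round(3))
print("col380 z/rows",[(r,round(float(Z[r,380]),3),p[r,380].tolist()) for r in range(268,298,2)])
E
```

```text
board z 0.16524154307815275 8293
board rect ((0.5263072848320007, -0.07243095338344574), (0.2608988285064697, 0.14996083080768585), 84.59706115722656) [[ 0.43937698 -0.19524069]
 [ 0.58867157 -0.20936091]
 [ 0.6132376   0.05037878]
 [ 0.463943    0.06449901]]
rack rect 1078 ((0.6256990432739258, -0.0800536572933197), (0.2768031656742096, 0.42301803827285767), 84.73206329345703) [[ 0.4023763  -0.19845131]
 [ 0.82360756 -0.23729002]
 [ 0.8490218   0.038344  ]
 [ 0.42779052  0.07718271]]
200 [0.118 0.042 0.041 0.042 0.042]
230 [0.166 0.165 0.165 0.167 0.165]
260 [0.167 0.164 0.164 0.166 0.167]
276 [0.164 0.163 0.166 0.164 0.165]
280 [0.043 0.04  0.166 0.163 0.165]
284 [0.042 0.042 0.044 0.041 0.167]
col380 z/rows [(268, 0.165, [133, 109, 67]), (270, 0.164, [136, 112, 71]), (272, 0.164, [140, 116, 72]), (274, 0.163, [144, 120, 73]), (276, 0.163, [117, 94, 53]), (278, 0.166, [63, 35, 13]), (280, 0.167, [67, 41, 25]), (282, 0.163, [125, 103, 63]), (284, 0.039, [143, 122, 79]), (286, 0.044, [144, 122, 82]), (288, 0.039, [144, 124, 81]), (290, 0.041, [142, 122, 80]), (292, 0.036, [120, 47, 39]), (294, -0.001, [143, 144, 132]), (296, 0.002, [142, 141, 130])]
```

View pics/topc.png

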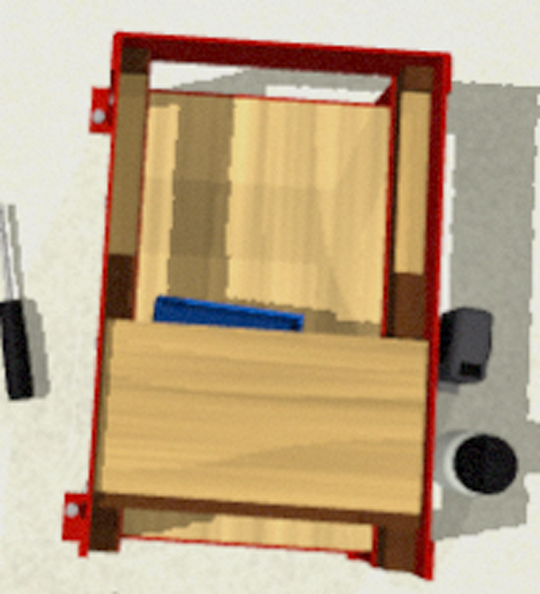

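```bash
python3 - <<'E'
from h import *
from scipy.spatial.transform import Rotation as R
print(R.from_rotvec(manip.state()["ee_rot"]).as_matrix().round(3))
z=np.load("top0.npz");p=z["p"];X=cloud("top",z["d"])
e=np.array([.9958,-.0918]);n=np.array([.0918,.9958]);o=np.array([.6257,-.0800])
# brightness along both runners, at z=.150, vs rack x
for s in(-.118,.118):
    xs=np.arange(-.02,.2,.004);P=[np.r_[o+e*x+n*s,.150 if x<.03 else .142] for x in xs]
    uv=proj("top",P).round().astype(int)
    print(s,[(round(float(x)*1000),int(p[v,u].sum())) for x,(u,v) in zip(xs,uv)])
E
```

```text
[[ 0.358 -0.001 -0.934]
 [ 0.934 -0.001  0.358]
 [-0.002 -1.     0.   ]]
-0.118 [(-20, 97), (-16, 112), (-12, 121), (-8, 114), (-4, 104), (0, 101), (4, 120), (8, 124), (12, 100), (16, 111), (20, 113), (24, 109), (28, 123), (32, 124), (36, 264), (40, 299), (44, 311), (48, 314), (52, 306), (56, 288), (60, 289), (64, 291), (68, 292), (72, 294), (76, 306), (80, 300), (84, 291), (88, 298), (92, 290), (96, 294), (100, 299), (104, 298), (108, 302), (112, 293), (116, 287), (120, 291), (124, 295), (128, 291), (132, 288), (136, 287), (140, 285), (144, 288), (148, 291), (152, 294), (156, 288), (160, 293), (164, 285), (168, 295), (172, 278), (176, 289), (180, 286), (184, 283), (188, 229), (192, 103), (196, 103)]
0.118 [(-20, 77), (-16, 74), (-12, 60), (-8, 74), (-4, 66), (0, 61), (4, 74), (8, 62), (12, 77), (16, 66), (20, 64), (24, 58), (28, 63), (32, 118), (36, 186), (40, 202), (44, 198), (48, 206), (52, 202), (56, 199), (60, 209), (64, 199), (68, 203), (72, 205), (76, 199), (80, 204), (84, 200), (88, 202), (92, 201), (96, 205), (100, 196), (104, 200), (108, 199), (112, 193), (116, 203), (120, 204), (124, 201), (128, 194), (132, 203), (136, 200), (140, 206), (144, 202), (148, 205), (152, 202), (156, 202), (160, 192), (164, 202), (168, 189), (172, 179), (176, 176), (180, 179), (184, 177), (188, 111), (192, 74), (196, 65)]
```

Measured: rack yaw is −5.3°, the notch spans rack x 33 to 188 mm with its middle at about 110, and board_front is at (0.452, −0.065). The board has about 210 mm to travel. I'll move to just in front of it with the fingers shut.

drive_tool([
  [0.0145, -0.0444, 0, 0, 0, 0.02, 1],
  [0.0145, -0.0444, 0, 0, 0, 0.02, 1],
  [0.0145, -0.0444, 0, 0, 0, 0.02, 1],
  [0.0145, -0.0444, 0, 0, 0, 0.02, 1],
  [0.0145, -0.0444, 0, 0, 0, 0.02, 1],
  [0.0145, -0.0444, 0, 0, 0, 0.02, 1],
  [0.0145, -0.0444, 0, 0, 0, 0.02, 1],
  [0.0145, -0.0444, 0, 0, 0, 0.02, 1],
  [0.0145, -0.0444, 0, 0, 0, 0.02, 1],
  [0.0145, -0.0444, 0, 0, 0, 0.02, 1],
  [0.0145, -0.0444, 0, 0, 0, 0.02, 1],
  [0.0145, -0.0444, 0, 0, 0, 0.02, 1],
  [0.0145, -0.0444, 0, 0, 0, 0.02, 1],
  [0.0145, -0.0444, 0, 0, 0, 0.014, 1],
  [0, 0, 0, 0, 0, 0, 1],
  [0, 0, 0, 0, 0, 0, 1],
])

```text
time_s: 1.7
tcp_pos: [0.4173, -0.062, 0.2472]
ee_rot: [-1.251, -1.138, 1.139]
wrist_force: [0.8, -0.3, -0.4]
opening: 0.0002
```

drive_tool([
  [0, 0, -0.025, 0, 0, 0, 1],
  [0, 0, -0.025, 0, 0, 0, 1],
  [0, 0, -0.015, 0, 0, 0, 1],
  [0, 0, -0.011, 0, 0, 0, 1],
  [0, 0, 0, 0, 0, 0, 1],
])

```text
time_s: 2.2
tcp_pos: [0.4156, -0.0592, 0.1703]
ee_rot: [-1.246, -1.141, 1.144]
wrist_force: [-0.0, -0.2, 0.1]
opening: 0.0005
```

```bash
python3 - <<'E'
from h import *
print(manip.state()["tcp_pos"],manip.state()["wrist_force"])
a,_=manip.snapshot("top");b,_=manip.snapshot("side")
f=lambda p:cv2.resize(np.clip(p[...,::-1].astype(float)*1.7,0,255).astype(np.uint8),None,fx=2.5,fy=2.5,interpolation=cv2.INTER_CUBIC)
cv2.imwrite("pics/c1.png",np.hstack([f(a[180:310,300:460]),f(b[90:220,180:340])]))
E
```

```text
[ 0.41556792 -0.05919067  0.17025856] [-0.01243875 -0.24553426  0.05390491]
```

View pics/c1.png

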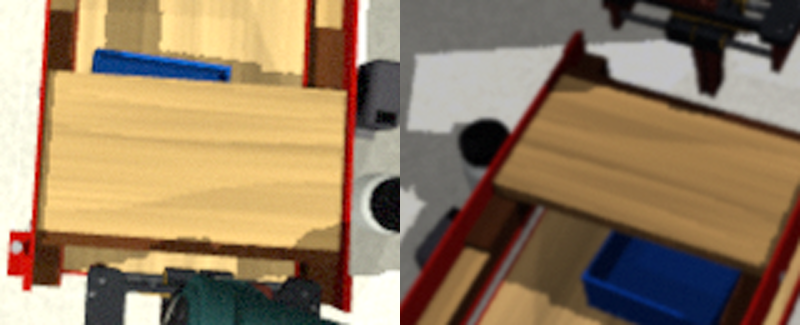

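The fingers are shut and stand in front of the lipping at the middle of the board (top panel, about (200, 265)). The gap is about 25 mm, so I'll approach slowly.

drive_tool([
  [0.006, -0.0025, 0, 0, 0, 0, 1],
  [0.006, -0.0015, 0, 0, 0, 0, 1],
  [0.004, -0.0005, 0, 0, 0, 0, 1],
  [0.003, -0.0003, 0, 0, 0, 0, 1],
  [0.003, -0.0003, 0, 0, 0, 0, 1],
  [0.003, -0.0003, 0, 0, 0, 0, 1],
  [0.003, -0.0003, 0, 0, 0, 0, 1],
])

```text
time_s: 3.0
tcp_pos: [0.4448, -0.0669, 0.1714]
ee_rot: [-1.249, -1.14, 1.142]
wrist_force: [-4.1, 0.5, 1.8]
opening: 0.0003
```

drive_tool([
  [0.003, -0.0003, 0, 0, 0, 0, 1],
  [0.003, -0.0003, 0, 0, 0, 0, 1],
  [0.003, -0.0003, 0, 0, 0, 0, 1],
])

```text
time_s: 3.3
tcp_pos: [0.4548, -0.0679, 0.1714]
ee_rot: [-1.251, -1.141, 1.141]
wrist_force: [-1.9, 0.7, -0.5]
opening: 0.0002
```

drive_tool([
  [0.004, -0.0004, 0, 0, 0, 0, 1],
  [0.004, -0.0004, 0, 0, 0, 0, 1],
  [0.004, -0.0004, 0, 0, 0, 0, 1],
])

```text
time_s: 3.6
tcp_pos: [0.4671, -0.0692, 0.1716]
ee_rot: [-1.251, -1.141, 1.141]
wrist_force: [-0.9, -0.2, -1.1]
opening: 0.0006
```

Contact made; the push force is 1 to 4 N. I'll push on steadily.

drive_tool([
  [0.005, -0.0003, -0.001, 0, 0, 0, 1],
  [0.005, -0.0003, 0, 0, 0, 0, 1],
  [0.005, -0.0003, 0, 0, 0, 0, 1],
  [0.005, -0.0003, 0, 0, 0, 0, 1],
  [0.005, -0.0003, 0, 0, 0, 0, 1],
  [0.005, -0.0003, 0, 0, 0, 0, 1],
  [0.005, -0.0003, 0, 0, 0, 0, 1],
  [0.005, -0.0004, 0, 0, 0, 0, 1],
  [0.005, -0.0004, 0, 0, 0, 0, 1],
  [0.005, -0.0004, 0, 0, 0, 0, 1],
  [0.005, -0.0004, 0, 0, 0, 0, 1],
  [0.005, -0.0004, 0, 0, 0, 0, 1],
  [0.005, -0.0004, 0, 0, 0, 0, 1],
  [0.005, -0.0004, 0, 0, 0, 0, 1],
])

```text
time_s: 5.0
tcp_pos: [0.537, -0.0741, 0.1706]
ee_rot: [-1.251, -1.141, 1.141]
wrist_force: [-0.8, 0.6, -1.0]
opening: 0.0004
```

```bash
cat > look.py <<'E'
from h import *
import sys
s=manip.state();print(s["tcp_pos"].round(4),s["wrist_force"].round(2))
a,d=manip.snapshot("top");b,_=manip.snapshot("side")
np.savez("last.npz",a=a,d=d,b=b)
f=lambda p:cv2.resize(np.clip(p[...,::-1].astype(float)*1.7,0,255).astype(np.uint8),None,fx=2.4,fy=2.4,interpolation=cv2.INTER_CUBIC)
cv2.imwrite(sys.argv[1],np.hstack([f(a[90:310,300:460]),f(b[95:315,155:315+50])])[:, :800])
E
python3 look.py pics/c2.png
```

```text
[ 0.537  -0.0741  0.1706] [-0.8   0.6  -0.98]
```

View pics/c2.png

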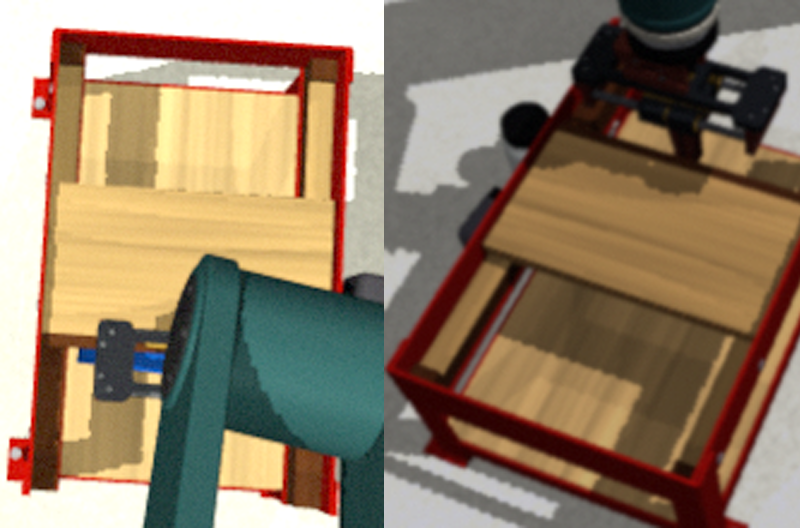

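The board is moving squarely, with its rear edge already over the notch (left panel, rows 185 to 200). I'll carry on more slowly.

drive_tool([
  [0.004, -0.0003, 0, 0, 0, 0, 1],
  [0.004, -0.0003, 0, 0, 0, 0, 1],
  [0.004, -0.0003, 0, 0, 0, 0, 1],
  [0.004, -0.0003, 0, 0, 0, 0, 1],
  [0.004, -0.0003, 0, 0, 0, 0, 1],
  [0.004, -0.0003, 0, 0, 0, 0, 1],
  [0.004, -0.0003, 0, 0, 0, 0, 1],
  [0.004, -0.0003, 0, 0, 0, 0, 1],
])

```text
time_s: 5.9
tcp_pos: [0.5689, -0.0765, 0.1706]
ee_rot: [-1.251, -1.141, 1.142]
wrist_force: [-4.3, -0.7, 4.0]
opening: 0.0004
```

drive_tool([
  [0.004, -0.0003, 0, 0, 0, 0, 1],
  [0.004, -0.0003, 0, 0, 0, 0, 1],
  [0.004, -0.0003, 0, 0, 0, 0, 1],
  [0.004, -0.0003, 0, 0, 0, 0, 1],
  [0.004, -0.0003, 0, 0, 0, 0, 1],
  [0.004, -0.0003, 0, 0, 0, 0, 1],
])

```text
time_s: 6.5
tcp_pos: [0.5929, -0.0783, 0.1706]
ee_rot: [-1.251, -1.141, 1.141]
wrist_force: [-3.5, 0.3, 3.7]
opening: 0.0011
```

drive_tool([
  [0.004, -0.0003, 0, 0, 0, 0, 1],
  [0.004, -0.0003, 0, 0, 0, 0, 1],
  [0.004, -0.0003, 0, 0, 0, 0, 1],
  [0.004, -0.0003, 0, 0, 0, 0, 1],
  [0.004, -0.0003, 0, 0, 0, 0, 1],
  [0.004, -0.0003, 0, 0, 0, 0, 1],
])

```text
time_s: 7.1
tcp_pos: [0.6173, -0.08, 0.1703]
ee_rot: [-1.252, -1.142, 1.141]
wrist_force: [-1.8, -0.6, -0.8]
opening: 0.0004
```

```bash
python3 look.py pics/c3.png
```

```text
[ 0.6173 -0.08    0.1703] [-1.81 -0.58 -0.76]
```

View pics/c3.png

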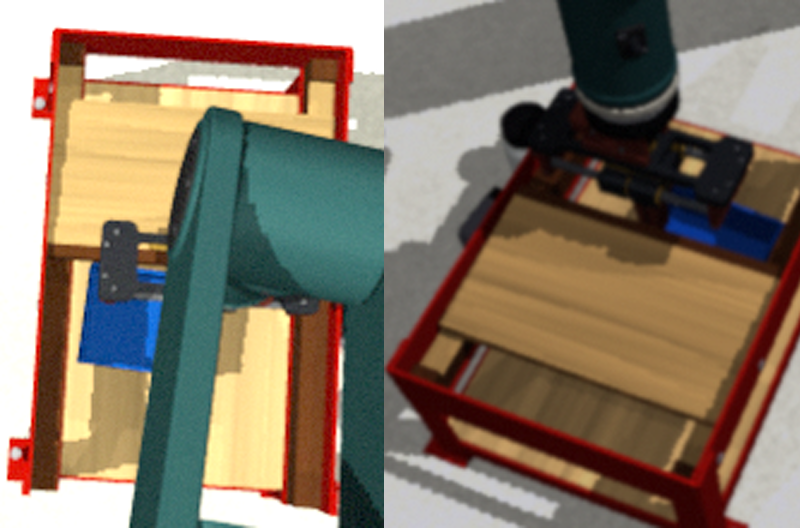

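The rear edge has dipped and the front edge is up. About 33 mm remain, so I'll go slower.

drive_tool([
  [0.003, -0.0003, 0, 0, 0, 0, 1],
  [0.003, -0.0003, 0, 0, 0, 0, 1],
  [0.003, -0.0003, 0, 0, 0, 0, 1],
  [0.003, -0.0003, 0, 0, 0, 0, 1],
  [0.003, -0.0003, 0, 0, 0, 0, 1],
  [0.003, -0.0003, 0, 0, 0, 0, 1],
])

```text
time_s: 7.8
tcp_pos: [0.6349, -0.0819, 0.1706]
ee_rot: [-1.251, -1.141, 1.141]
wrist_force: [-1.7, 1.2, -0.1]
opening: 0.0006
```

drive_tool([
  [0.002, -0.0002, 0, 0, 0, 0, 1],
  [0.002, -0.0002, 0, 0, 0, 0, 1],
  [0.002, -0.0002, 0, 0, 0, 0, 1],
])

```text
time_s: 8.1
tcp_pos: [0.6407, -0.0824, 0.1706]
ee_rot: [-1.251, -1.141, 1.141]
wrist_force: [-1.4, 0.6, -1.4]
opening: 0.0003
```

drive_tool([
  [0.001, -0.0001, 0, 0, 0, 0, 1],
  [0.001, -0.0001, 0, 0, 0, 0, 1],
  [0.001, -0.0001, 0, 0, 0, 0, 1],
])

```text
time_s: 8.4
tcp_pos: [0.6436, -0.0827, 0.1706]
ee_rot: [-1.251, -1.141, 1.141]
wrist_force: [-1.8, 0.4, -0.7]
opening: 0.0001
```

```bash
python3 look.py pics/c4.png
```

```text
[ 0.6436 -0.0827  0.1706] [-1.85  0.39 -0.68]
```

View pics/c4.png

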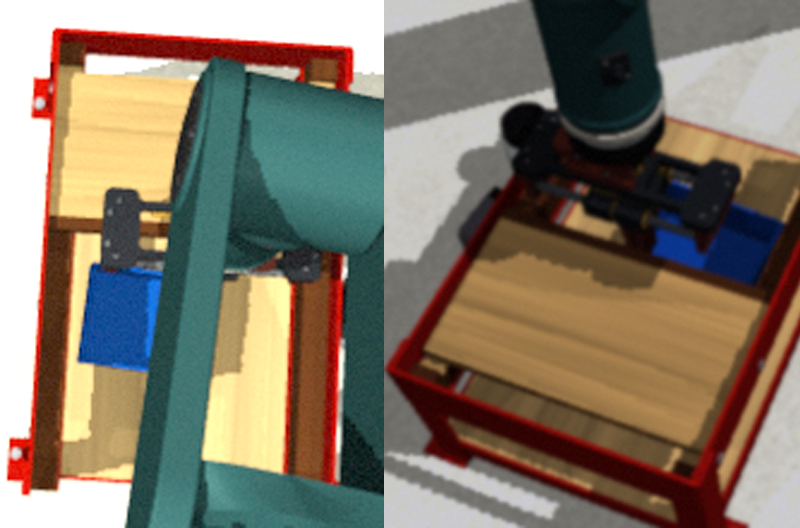

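drive_tool([
  [0.001, -0.0001, 0, 0, 0, 0, 1],
  [0.001, -0.0001, 0, 0, 0, 0, 1],
])

```text
time_s: 8.7
tcp_pos: [0.6456, -0.0829, 0.1706]
ee_rot: [-1.251, -1.141, 1.141]
wrist_force: [-1.4, 0.1, -2.2]
opening: 0.0002
```

drive_tool([
  [0.001, -0.0001, 0, 0, 0, 0, 1],
  [0, 0, 0, 0, 0, 0, 1],
])

```text
time_s: 8.9
tcp_pos: [0.6469, -0.0831, 0.1706]
ee_rot: [-1.252, -1.141, 1.141]
wrist_force: [-0.5, -0.6, 0.1]
opening: 0.0005
```

drive_tool([
  [0.001, -0.0001, 0, 0, 0, 0, 1],
  [0, 0, 0, 0, 0, 0, 1],
])

```text
time_s: 9.1
tcp_pos: [0.6478, -0.0831, 0.1706]
ee_rot: [-1.251, -1.141, 1.141]
wrist_force: [-1.2, -0.7, -1.4]
opening: 0.0006
```

```bash
cat > flat.py <<'E'
from h import *
o=np.array([.6257,-.0800]);e=np.array([.9958,-.0918]);n=np.array([.0918,.9958])
z=np.load("last.npz");X=cloud("top",z["d"]).reshape(-1,3)
q=X[:,:2]-o;x=q@e;y=q@n
for yy in((.06,.09),(.09,.12),(-.12,-.09)):
    print(yy,[(x0,round(float(np.median(X[m,2])),4),int(m.sum())) for x0 in range(20,190,10) for m in[(abs(x*1000-x0)<5)&(y>yy[0])&(y<yy[1])&(abs(X[:,2]-.16)<.03)] if m.sum()>5])
E
python3 look.py pics/c5.png; python3 flat.py
```

```text
[ 0.6478 -0.0831  0.1706] [-1.22 -0.74 -1.37]
(0.06, 0.09) [(30, 0.1636, 12), (40, 0.1645, 18), (50, 0.1639, 18), (60, 0.1634, 16), (70, 0.163, 26), (80, 0.1628, 63), (90, 0.1618, 57), (100, 0.1614, 58), (110, 0.1606, 57), (120, 0.1605, 63), (130, 0.1596, 56), (140, 0.1593, 56), (150, 0.1588, 55), (160, 0.1579, 60), (170, 0.1575, 56), (180, 0.1573, 34)]
(0.09, 0.12) [(20, 0.1493, 24), (30, 0.1608, 62), (40, 0.1648, 58), (50, 0.164, 60), (60, 0.1637, 62), (70, 0.1633, 61), (80, 0.1622, 57), (90, 0.1618, 58), (100, 0.1615, 62), (110, 0.161, 59), (120, 0.1605, 55), (130, 0.1599, 56), (140, 0.1592, 61), (150, 0.1588, 54), (160, 0.1585, 55), (170, 0.1578, 63), (180, 0.1578, 32)]
(-0.12, -0.09) []
```

View pics/c5.png

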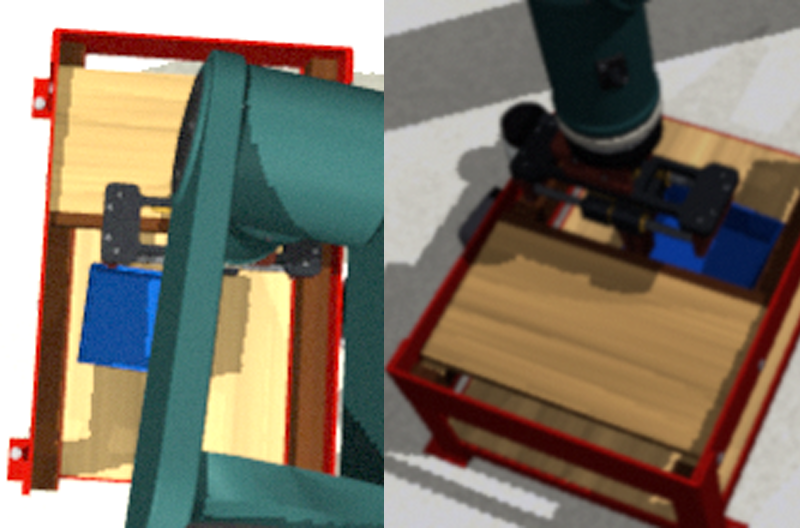

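Depth shows the rear edge down (0.1575) and the front still up (0.165), so there are a few mm to go.

drive_tool([
  [0.001, -0.0001, 0, 0, 0, 0, 1],
  [0, 0, 0, 0, 0, 0, 1],
])

```text
time_s: 9.4
tcp_pos: [0.6487, -0.0833, 0.1706]
ee_rot: [-1.251, -1.141, 1.141]
wrist_force: [-0.8, 0.4, -0.3]
opening: 0.0004
```

drive_tool([
  [0.001, -0.0001, 0, 0, 0, 0, 1],
  [0, 0, 0, 0, 0, 0, 1],
])

```text
time_s: 9.6
tcp_pos: [0.6499, -0.0834, 0.1707]
ee_rot: [-1.252, -1.142, 1.141]
wrist_force: [-0.8, -1.6, -0.4]
opening: 0.0005
```

```bash
python3 look.py pics/c6.png; python3 flat.py
```

```text
[ 0.6499 -0.0834  0.1707] [-0.79 -1.6  -0.37]
(0.06, 0.09) [(30, 0.1546, 12), (40, 0.1576, 17), (50, 0.1569, 19), (60, 0.1576, 20), (70, 0.1568, 17), (80, 0.1573, 52), (90, 0.1576, 59), (100, 0.1573, 59), (110, 0.1568, 56), (120, 0.1571, 62), (130, 0.1569, 59), (140, 0.1573, 55), (150, 0.1569, 58), (160, 0.1569, 62), (170, 0.1573, 57), (180, 0.1573, 44)]
(0.09, 0.12) [(20, 0.1489, 24), (30, 0.1512, 46), (40, 0.1572, 62), (50, 0.1575, 57), (60, 0.1572, 60), (70, 0.1573, 62), (80, 0.1571, 56), (90, 0.1571, 57), (100, 0.1569, 61), (110, 0.1569, 58), (120, 0.1567, 58), (130, 0.157, 59), (140, 0.1573, 62), (150, 0.1571, 54), (160, 0.1575, 57), (170, 0.1573, 60), (180, 0.1572, 45)]
(-0.12, -0.09) []
```

The board has dropped and lies flat on the left side. I'll back straight off, then go up and away, and check both edges.

drive_tool([
  [-0.004, 0.0004, 0, 0, 0, 0, 1],
  [-0.008, 0.0007, 0, 0, 0, 0, 1],
  [-0.01, 0.001, 0, 0, 0, 0, 1],
  [-0.01, 0.001, 0, 0, 0, 0, 1],
  [-0.01, 0.001, 0, 0, 0, 0, 1],
  [0, 0, 0.02, 0, 0, 0, 1],
  [0, 0, 0.03, 0, 0, 0, 1],
  [0, 0, 0.03, 0, 0, 0, 1],
  [0, 0, 0.03, 0, 0, 0, 1],
  [-0.03, 0.01, 0, 0, 0, 0, 1],
  [-0.04, 0.01, 0, 0, 0, 0, 1],
  [-0.04, 0.02, 0, 0, 0, 0, 1],
  [-0.04, 0.04, 0, 0, 0, 0, 1],
  [-0.02, 0.045, 0, 0, 0, 0, 1],
  [-0.01, 0.045, 0, 0, 0, 0, 1],
  [0, 0.045, 0, 0, 0, 0, 1],
  [0, 0.045, 0, 0, 0, 0, 1],
  [0, 0.045, 0, 0, 0, 0, 1],
  [0, 0.045, 0, 0, 0, 0, 1],
  [0, 0, 0, 0, 0, 0, 1],
])

```text
time_s: 11.7
tcp_pos: [0.4315, 0.2705, 0.2807]
ee_rot: [-1.248, -1.147, 1.143]
wrist_force: [0.4, -0.6, 0.1]
opening: 0.0005
```

```bash
python3 look.py pics/c7.png; python3 flat.py
```

```text
[0.4315 0.2705 0.2807] [ 0.37 -0.63  0.08]
(0.06, 0.09) [(30, 0.1553, 29), (40, 0.1571, 60), (50, 0.157, 63), (60, 0.1572, 58), (70, 0.1576, 59), (80, 0.157, 57), (90, 0.1572, 64), (100, 0.1572, 56), (110, 0.1567, 56), (120, 0.1571, 62), (130, 0.157, 58), (140, 0.157, 56), (150, 0.1576, 60), (160, 0.1571, 60), (170, 0.1569, 61), (180, 0.1569, 41)]
(0.09, 0.12) [(20, 0.1498, 25), (30, 0.1517, 47), (40, 0.1576, 59), (50, 0.1569, 59), (60, 0.157, 57), (70, 0.157, 65), (80, 0.157, 57), (90, 0.1569, 58), (100, 0.157, 62), (110, 0.1573, 59), (120, 0.1572, 58), (130, 0.1569, 57), (140, 0.1569, 63), (150, 0.1574, 55), (160, 0.157, 54), (170, 0.1568, 60), (180, 0.1563, 45)]
(-0.12, -0.09) [(20, 0.1479, 31), (30, 0.1486, 48), (40, 0.1572, 60), (50, 0.157, 61), (60, 0.1564, 58), (70, 0.1575, 58), (80, 0.1573, 59), (90, 0.1571, 59), (100, 0.1578, 60), (110, 0.1567, 60), (120, 0.1574, 56), (130, 0.1573, 60), (140, 0.1576, 56), (150, 0.1573, 60), (160, 0.1571, 53), (170, 0.1568, 59), (180, 0.1568, 50)]
```

View pics/c7.png

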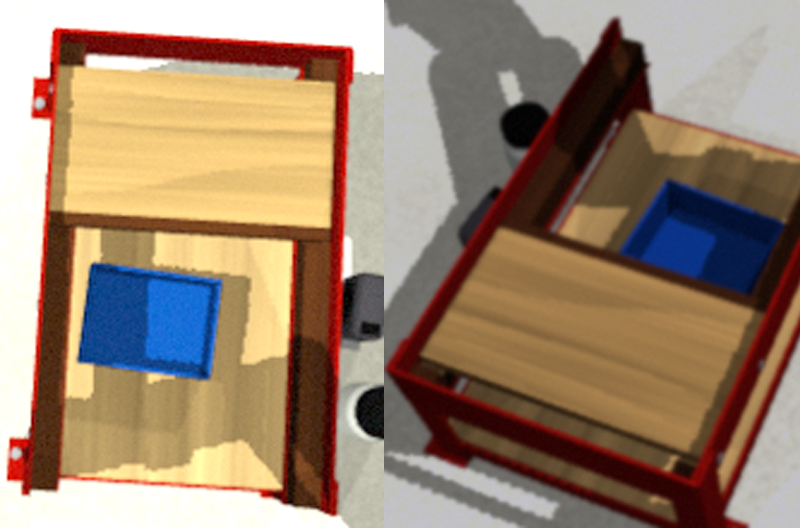

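The board lies flat over its whole face (0.157 m at both sides, front and rear). The bin, jar and tape measure look undisturbed, and the arm is clear. I'll hand in the job.

```bash
python3 -c "
from workcell import manip
print(manip.finish_job())"
```

```text
the job is handed in; nothing more can be done
None
```

The shelf board is home in its locating notch and lies flat at both edges. I pushed it about 208 mm along the runners with closed fingertips at the middle of its front edge. I stopped once the front edge dropped, then backed the arm off clear of the rack.

- **Flatness:** the last depth check read 0.157 m for the board's top on both sides, front and rear. It should be 0.158 m when seated, and the camera had already read about 1 mm low at the start.
- **Forces:** the readings at the end of each move stayed under about 6 N in total, against the 40 N limit. Forces between those readings were not recorded.
- **Other things:** the bin, jar and tape measure look undisturbed in the last pictures. The screwdriver was outside those close-ups, so I did not check it again, but the arm never went down near it.
- **Time and disagreements:** the arm was clear at about 11.7 s, and no check failed or disagreed.

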